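Fit the spring tube holder to the tall tube in the block heater

TASK

The tall sample tube in the block heater is too hot to touch. Squeeze the wooden spring tube holder open by its two finger tabs, carry it over, lower it around the tall tube until it lies flat on the heater's top, and let go so that its jaws grip the tube. Leave the tube upright in its well.

Things in the scene. Friction and masses are not known exactly. Their poses are not given: they have to be found in the camera images.
- holder_tabs (a point): Wooden peg-type spring tube holder, 60 g, 150 mm long, flat on the bench. Point midway between its two upright finger tabs (26 mm long, 40 mm high), 22 mm above its underside. x: along the holder to the jaws, y: tab to tab, z: up. Tabs 48 mm (rear 55) outside at rest; 6 N squeezes them along y to a stop, 28 mm outside, jaws open; more force does no harm. A tube belongs 110 mm ahead (+x).
- holder_left (a joint): Opening of the holder's left arm (rad); the right mirrors it. 0: shut, by its spring; 0.25: stop, jaws fully open; about 0.07: closed on a tube. Pivot 40 mm ahead of the tabs point; jaws 16 mm high from the underside, reaching 135 mm ahead. 110 mm ahead they are 12 mm apart when shut, 46 mm when open (62 outside).
- tube_top (a point): Centre of the top of the tall tube: amber glass with a black cap, 22 mm diameter throughout, 125 mm long, loose in a well of the heater and reaching 80 mm above the heater's top. z along the tube, up. Two shorter tubes, alike otherwise and 45 mm above the top, stand in the other two wells.
- heater: Block heater fixed to the bench: white base, flat aluminium top 200 mm (x) by 240 mm (y), low control strip at the front (-x). Origin: centre of the underside; z up; top at 80 mm. Three wells in a row along y, 65 mm apart, 55 mm behind (+x of) the centre; the tall tube is in any of them. The top in front of them is free: the holder can lie there, its x along the heater's x.
Mind the look-alikes: they are no part of the job. Of the things that look like the part that bears holder_tabs, the largest one is meant.

How it is judged:
On the way:
1. the holder is held squeezed open, lifted above the heater's top (value of joint holder_left above 0.15 rad and height (world z) of holder_tabs above 0.13 m), for 0.2 s.
At the end, for the whole second after the job is handed in: Holder released, at rest, flat on the heater top (10 mm, 10 degrees), jaws held ajar by the tall tube, which is 85 to 132 mm ahead of the tabs point and within 12 mm of the midline; tube still in its well, upright within 10 degrees, its top within 20 mm of its start and raised under 5 mm (value of joint holder_left between 0.04 and 0.13 rad and x of tube_top in the frame of holder_tabs between 0.085 and 0.132 m and y of tube_top in the frame of holder_tabs between -0.012 and 0.012 m and z of holder_tabs in the frame of heater between 0.092 and 0.112 m and angle between each of holder_tabs, tube_top's own z axis and vertical below 0.17 rad and z of tube_top in the frame of heater below 0.165 m and distance of tube_top from where it was at the start of the episode below 0.02 m and velocity of joint holder_left between -0.1 and 0.1 rad/s); the robot touches nothing.
It also fails if it takes over 43 s, if anything falls off the work surface, if the arm or the gripper's body presses on something with over 40 N, if the wrist force passes 120 N, or if a joint passes its speed limit or range.

ROBOT

A 7-joint arm with a two-finger parallel gripper is mounted at the origin on the work surface. World frame = base frame: x ahead of the robot, y to its left, z up, the work surface at z = 0. Lengths are in m, angles in rad, forces in N, time in s.
With the tool pointing down it reaches from about 0.4 to 0.875 m from the base axis. Payload 6.5 kg.
Tool frame: the origin (TCP) lies midway between the tips of the shut fingers; the grasp point (between the pads) lies 19 mm behind it; z points along the fingers, x is the direction in which the jaws open and shut, and the axes are right-handed (so a half turn about z gives the same grasp; the last joint's range is limited). The gripper opens to 85 mm and grips with 20 to 120 N. Pads are 22 mm wide; open, the fingers measure 114 mm over their backs; the gripper's body (76 mm by 85 mm) begins 54 mm behind the grasp point. The pads swing forward as they close: fully open they stand 13 mm farther back than shut.
Start: joints at [1.239, 0.536, -0.004, 1.538, 0.003, 1.067, -0.071], TCP at [0.171, -0.627, 0.196] pointing down, gripper open.
Joint ranges: [-2.7, 2.7], [-0.37, 2.16], [-1.27, 1.26], [0.24, 2.4], [-1.31, 4.45], [0.19, 1.91], [-2.76, 2.76]. Speed limits (rad/s): [2.39, 2.39, 3.14, 3.14, 3.14, 3.14, 3.14].

INTERFACE

Orientations are given as a unit quaternion [x, y, z, w].
In Python, from rig import * gives the robot as it stands. Calls block until the motion is done:
- movep(position, orientation): joint-space move of the TCP to a pose.
- movel(position, rotation=None, speed=0.15): straight line of the TCP; rotation=None keeps the orientation; speed is the mean speed in m/s.
- set_joints(angles): joint-space move.
- move_gripper(opening, f_grip=None): finger opening in m; f_grip is the grip in N (None keeps the last); returns when the fingers have stopped.
- dwell(seconds).
- inverse_kinematics(position, orientation): joint angles nearest the present ones, or None.
- camera(name): name is "side" or "top"; returns a dict with "image" (480x640x3 uint8, red, green, blue), "range_z" (480x640 float32, m along the optical axis (not along the pixel's ray), 0 where there is no reading), "fov_y" (degrees; the focal length in pixels is half the picture's height over the tangent of half this angle, whatever the lens; pixels are square), "cx", "cy" (the principal point, pixels), "R" (3x3) and "t" (3): a world point X has camera coordinates R X + t. Camera axes: x right, y down, z forward; pixel columns grow to the right and rows downward; lengths in m; the calibration is good to about 2 mm. A picture is of the moment at which its call begins.
A pose or a line that the arm cannot do raises PlanningError and nothing moves.
- close_job(): hands the job in, once; it reports no verdict.
Trained networks look in a picture, given as the dict that the camera call returned (one of the last four; its "shot" number tells which), for a name from the list of things; names that differ only in an ending like _2 or _b are one class to them, and where a whole thing is asked for, a point or a joint stands for the part that bears it (a point fixed in the world has none). Each returns a list of dicts, best first, with "conf" (0 to 1); they miss things now and then, are a little off and sometimes report something else, mostly with a low value. They report only what shows in the picture. A call takes as long as a camera call. They do not tell look-alikes from the thing itself.
- search_frame(picture, target): "extent" ([left, top, right, bottom] in pixels, round what is visible of it).
- trace(picture, target): "mask" (480x640 bool, what is visible of it) and "extent" ([left, top, right, bottom] in pixels, round what is visible of it).
Readings, each from a call of its own:
- read_clock(): time.
- read_joints(): joint angles.
- read_joint_velocities(): joint speeds.
- read_joint_torque(): joint torques, N m.
- read_ee_pos(): TCP position.
- read_orientation(): TCP orientation.
- read_force(): force on the tool from outside, world axes, zero at the start.
- read_torque(): the same for the moment, N m.
- read_finger_gap(): finger opening in m.
Only numpy, scipy, OpenCV 4.12 (cv2) and the standard library are available. Lean on these libraries where they do the work, as an engineer would, in place of code of your own. Each camera call takes 0.05 s, during which the arm holds its last target. There are 200 camera calls.

## Working session

There is one attempt and no reset: what is moved stays moved. The work goes in short steps, each a Python script; the robot and the scene stay as the last script left them, time stands still between calls to the robot, and variables do not carry over. Pictures are saved under pics/ and viewed, about 8 in all and at most 12, crops included, and the job is handed in when it is done.

```bash
mkdir -p pics
cat > h.py <<'E'
from rig import *
import numpy as np, cv2
def pts(p):
    f=240/np.tan(np.radians(p["fov_y"])/2); z=p["range_z"].astype(float)
    v,u=np.mgrid[:480,:640]
    c=np.stack([(u-p["cx"])/f*z,(v-p["cy"])/f*z,z],-1)
    w=(c-p["t"])@p["R"]; w[z==0]=np.nan
    return w
def save(n,im): cv2.imwrite("pics/"+n,im[...,::-1])
E
python3 - <<'E'
from h import *
for n in("top","side"):
    p=camera(n); np.save(n+".npy",p,allow_pickle=True); save(n+".png",p["image"])
    print(n,p["R"].round(3).tolist(),p["t"],p["fov_y"],p["cx"],p["cy"])
    w=pts(p)
    for t in("holder_tabs","tube_top","heater"):
        for d in trace(p,t): print(t,round(d["conf"],2),d["extent"],d["mask"].sum(),np.nanmedian(w[d["mask"]],0).round(3))
print(read_clock())
E
```

```text
top [[0.025, -1.0, 0.004], [-0.989, -0.025, -0.147], [0.147, 0.0, -0.989]] [-0.07970626  0.43652523  1.15417539] 43.85324586361514 315.48532601371807 239.43432334381254
holder_tabs 0.88 [383.4, 173.8, 415.2, 248.8] 729 [ 0.491 -0.245  0.016]
holder_tabs 0.78 [432.5, 350.1, 470.7, 402.9] 421 [ 0.186 -0.344  0.012]
holder_tabs 0.75 [421.4, 259.2, 451.5, 315.4] 368 [ 0.359 -0.303  0.012]
tube_top 0.55 [230.8, 112.4, 247.9, 134.8] 254 [0.638 0.077 0.141]
heater 0.96 [180.6, 98.7, 321.3, 232.6] 13713 [0.568 0.06  0.08 ]
side [[-0.883, -0.468, -0.008], [-0.345, 0.661, -0.666], [0.317, -0.586, -0.746]] [0.33494251 0.29566842 0.87235777] 49.558418540200876 317.0432418793876 238.01657939911843
holder_tabs 0.94 [447.4, 225.4, 503.9, 243.4] 675 [ 0.18  -0.345  0.01 ]
holder_tabs 0.8 [370.3, 203.6, 415.5, 245.2] 560 [ 0.347 -0.304  0.01 ]
holder_tabs 0.64 [286.8, 204.2, 353.9, 243.0] 1112 [ 0.485 -0.248  0.013]
tube_top 0.49 [289.1, 204.8, 343.8, 240.6] 457 [ 0.483 -0.222  0.014]
0.4
```

View pics/top.png

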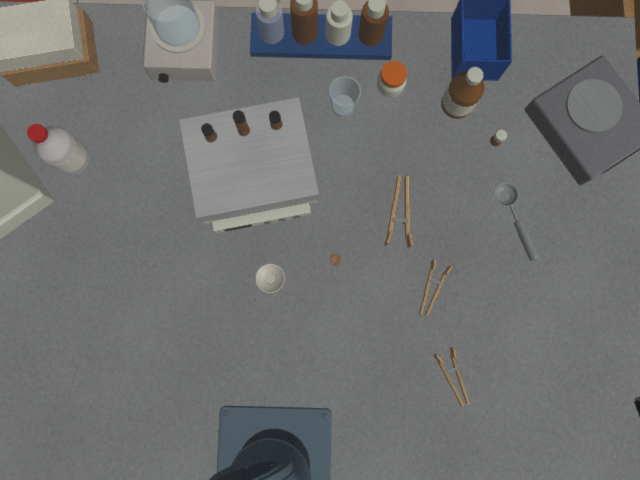

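View pics/side.png

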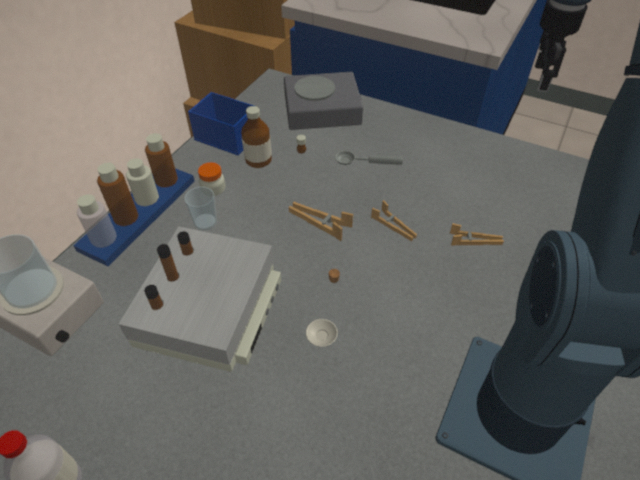

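Candidates for the holder in the top picture are (400,211), (436,288) and (452,377). The one at (400,211) has the largest extent. I'll measure them and confirm in an enlarged crop.

Run:
```python
from h import *
p=np.load("top.npy",allow_pickle=True).item(); w=pts(p)
s=np.load("side.npy",allow_pickle=True).item(); ws=pts(s)
c=cv2.resize(p["image"][90:410,300:500],None,fx=3,fy=3,interpolation=cv2.INTER_CUBIC)
c1=cv2.resize(p["image"][165:260,370:430],None,fx=6,fy=6,interpolation=cv2.INTER_CUBIC)
c2=cv2.resize(s["image"][195:250,275:365],None,fx=4.4,fy=4.4,interpolation=cv2.INTER_CUBIC)
o=np.zeros((570,360+c2.shape[1],3),np.uint8);o[:c1.shape[0],:360]=c1;o[:c2.shape[0],360:]=c2
save("crop.png",o)
for nm,(u0,v0,u1,v1),(a,b,cc,d) in(("big",(375,168,425,252),(280,198,358,248)),("mid",(415,254,458,320),(365,198,420,248)),("low",(428,344,474,408),(443,220,508,248))):
  for W,(x0,y0,x1,y1) in((w,(u0,v0,u1,v1)),(ws,(a,b,cc,d))):
    q=W[y0:y1,x0:x1].reshape(-1,3); q=q[np.isfinite(q[:,2])]
    m=q[q[:,2]>.006]; r=cv2.minAreaRect((m[:,:2]*1000).astype(np.float32))
    print(nm,len(m),"rect",np.round(r[0],0),np.round(r[1],0),round(r[2],1),"zmax",m[:,2].max().round(3))
    t=q[q[:,2]>.026]
    if len(t)>3:
      _,l,k=cv2.kmeans(t[:,:2].astype(np.float32),2,None,(3,50,1e-6),5,cv2.KMEANS_PP_CENTERS)
      for i in(0,1): e=t[l[:,0]==i];print("  tab",k[i].round(4),len(e),e.min(0).round(3),e.max(0).round(3))
# heater top
m=(abs(w[...,2]-.08)<.006)&(w[...,0]>.4)&(w[...,0]<.75)&(abs(w[...,1]-.06)<.2)
n,L,S,C=cv2.connectedComponentsWithStats(m.astype(np.uint8)); i=1+S[1:,4].argmax()
q=w[L==i]; r=cv2.minAreaRect((q[:,:2]*1000).astype(np.float32)); print("heater",r,np.median(q[:,2]))
for W in(w,ws):
  m=(W[...,2]>.1)&(W[...,2]<.19)&(W[...,0]>.5)&(W[...,0]<.75)&(abs(W[...,1]-.06)<.14)
  n,L,S,C=cv2.connectedComponentsWithStats(m.astype(np.uint8))
  for i in range(1,n):
    if S[i,4]>20:
      q=W[L==i]; zt=np.percentile(q[:,2],97); e=q[q[:,2]>zt-.006]; print("tube",C[i].round(),S[i,4],"ztop",zt.round(3),"cap mean",e.mean(0).round(4),"min",e.min(0).round(3),"max",e.max(0).round(3))
```

```text
big 711 rect [ 512. -242.] [164.  77.] 3.5 zmax 0.044
  tab [ 0.446  -0.2136] 48 [ 0.433 -0.22   0.027] [ 0.458 -0.208  0.044]
  tab [ 0.4428 -0.2554] 57 [ 0.431 -0.26   0.026] [ 0.455 -0.251  0.044]
big 822 rect [ 503. -240.] [ 57. 148.] 86.4 zmax 0.044
  tab [ 0.4428 -0.214 ] 65 [ 0.431 -0.225  0.026] [ 0.457 -0.207  0.044]
  tab [ 0.4397 -0.2566] 72 [ 0.428 -0.264  0.027] [ 0.452 -0.252  0.043]
mid 429 rect [ 351. -317.] [ 75. 122.] 80.6 zmax 0.035
  tab [ 0.386  -0.3343] 23 [ 0.378 -0.341  0.026] [ 0.394 -0.329  0.035]
  tab [ 0.3969 -0.3049] 25 [ 0.388 -0.308  0.026] [ 0.406 -0.302  0.033]
mid 412 rect [ 347. -303.] [ 39. 113.] 67.3 zmax 0.032
  tab [ 0.383  -0.3353] 19 [ 0.375 -0.342  0.027] [ 0.39  -0.331  0.032]
  tab [ 0.3933 -0.3057] 22 [ 0.385 -0.31   0.027] [ 0.402 -0.301  0.032]
low 468 rect [ 178. -343.] [ 85. 109.] 89.0 zmax 0.035
  tab [ 0.2107 -0.3149] 25 [ 0.203 -0.322  0.027] [ 0.218 -0.308  0.033]
  tab [ 0.2236 -0.3432] 26 [ 0.215 -0.347  0.026] [ 0.232 -0.341  0.035]
low 508 rect [ 172. -347.] [110.  43.] 24.1 zmax 0.033
  tab [ 0.2083 -0.315 ] 24 [ 0.201 -0.322
[... 205 characters left out ...]
1538086) 0.08029777743581747
tube [240. 121.] 232 ztop 0.163 cap mean [0.6447 0.0785 0.1604] min [0.634 0.068 0.157] max [0.656 0.088 0.165]
tube [275. 118.] 148 ztop 0.128 cap mean [0.6588 0.0157 0.1254] min [0.649 0.006 0.123] max [0.669 0.025 0.13 ]
tube [207. 130.] 149 ztop 0.129 cap mean [0.6308 0.1421 0.1259] min [0.621 0.132 0.123] max [0.641 0.152 0.131]
tube [184. 240.] 181 ztop 0.127 cap mean [0.6558 0.0153 0.1246] min [0.646 0.004 0.121] max [0.668 0.025 0.127]
tube [167. 259.] 362 ztop 0.161 cap mean [0.6416 0.0785 0.1596] min [0.631 0.068 0.155] max [0.653 0.089 0.162]
tube [152. 294.] 213 ztop 0.127 cap mean [0.6277 0.1413 0.1245] min [0.617 0.13  0.121] max [0.639 0.152 0.127]
```

View pics/crop.png

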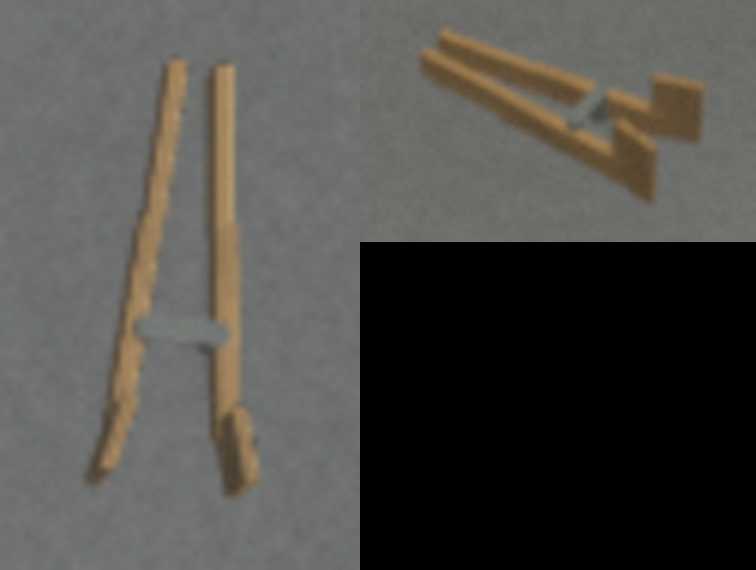

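The holder at (400,211) is the one meant. It is 150 mm long with 44 mm tabs, against about 115 mm and 33 mm for the other two. Its tabs point is at about (0.443, -0.235) with yaw -4°. The tall tube is the middle one at (240,121), about (0.643, 0.0785), and the heater yaw is 12.6°.

```bash
cat >> h.py <<'E'
from scipy.spatial.transform import Rotation as Ro
def q(yaw_deg,s):
    a=np.radians(yaw_deg); x=s*np.array([-np.sin(a),np.cos(a),0]); z=np.array([0,0,-1.])
    return Ro.from_matrix(np.stack([x,np.cross(z,x),z],1)).as_quat()
E
python3 - <<'E'
from h import *
best=None
for s in(1,-1):
    a=inverse_kinematics([.443,-.235,.15],q(-4,s)); b=inverse_kinematics([.536,.0545,.2],q(12.6,s))
    print(s,None if a is None else np.round(a,2),None if b is None else np.round(b,2))
    if a is not None and b is not None:
        k=max(abs(a[6]),abs(b[6]))
        if best is None or k<best[0]: best=(k,s)
s=best[1]; print("s",s)
movep([.443,-.235,.12],q(-4,s))
movel([.443,-.235,.006],speed=.08)
print(read_force())
move_gripper(.02,60)
print("gap",read_finger_gap(),read_force())
movel([.443,-.235,.25],speed=.12)
dwell(.3)
print("gap",read_finger_gap(),read_force(),read_clock())
for n in("top","side"):
    p=camera(n); np.save(n+"2.npy",p,allow_pickle=True); save(n+"2.png",p["image"])
a=np.load("top2.npy",allow_pickle=True).item()["image"][100:340,300:560]; b=np.load("side2.npy",allow_pickle=True).item()["image"][60:300,220:480]
save("lift.png",cv2.resize(np.hstack([a,b]),None,fx=1.5,fy=1.5))
E
```

```text
1 [ 0.98  0.44 -0.72  1.94  0.37  0.9   1.57] [ 0.65  0.62 -1.16  1.79  0.62  1.16  1.08]
-1 [ 0.52  0.35 -0.15  1.96  0.07  0.83 -1.31] [ 0.29  0.41 -0.61  1.8   0.27  1.01 -1.77]
s 1
[-0.54650214 -0.23325087  0.07276952]
gap 0.019861038637157536 [ 0.61377153  0.41505148 -0.32376711]
gap 0.019745121971319758 [0.67910098 0.26360335 0.27053461] 6.85
```

View pics/lift.png

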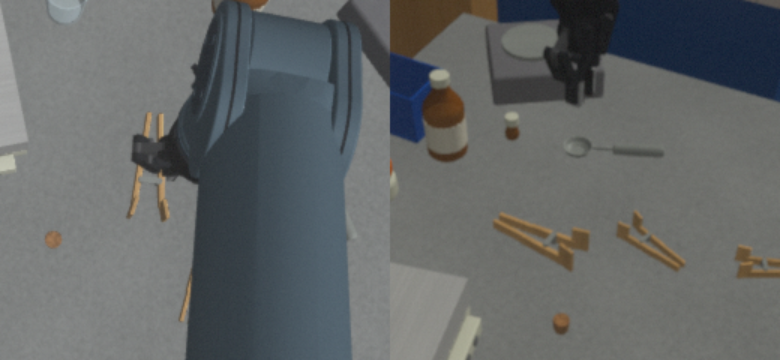

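The holder was not gripped and still lies on the bench. I'll check the TCP pose against the cameras.

Run:
```python
from h import *
print(read_ee_pos(),Ro.from_quat(read_orientation()).as_matrix().round(3).tolist(),read_joints())
for n in("top2","side2"):
    p=np.load(n+".npy",allow_pickle=True).item(); w=pts(p)
    f=240/np.tan(np.radians(p["fov_y"])/2); c=p["R"]@np.array(read_ee_pos())+p["t"]; print(n,"TCP px",c[:2]/c[2]*f+[p["cx"],p["cy"]])
    k=(w[...,2]>.026)&(w[...,2]<.05)&(abs(w[...,0]-.443)<.04)&(abs(w[...,1]+.235)<.05)
    t=w[k]
    _,l,m=cv2.kmeans(t[:,:2].astype(np.float32),2,None,(3,50,1e-6),5,cv2.KMEANS_PP_CENTERS); print("tabs",m)
    k=(w[...,2]>.2)&(w[...,2]<.3)&(abs(w[...,0]-.46)<.15)&(abs(w[...,1]+.235)<.1)
    g=w[k]; print("gripper pts",len(g))
    for lo in(.2,.23,.24,.25,.26,.28):
        e=g[(g[:,2]>=lo)&(g[:,2]<lo+.01)]
        if len(e): print(lo,len(e),e.min(0).round(3),e.max(0).round(3))
p=camera("side"); np.save("side3.npy",p,allow_pickle=True); print(read_clock())
save("s3.png",cv2.resize(p["image"][60:260,260:460],None,fx=3,fy=3,interpolation=cv2.INTER_CUBIC))
```

```text
[ 0.44298779 -0.2349882   0.24995526] [[0.07, 0.998, -0.0], [0.998, -0.07, 0.0], [0.0, -0.0, -1.0]] [ 1.05168361  0.31675966 -0.79138407  1.82801254  0.25118244  1.1001997
  1.67096366]
top2 TCP px [418.00358069 219.58483351]
tabs [[ 0.44597766 -0.21372594]
 [ 0.44299045 -0.2554336 ]]
gripper pts 11
side2 TCP px [344.916043   141.52064868]
tabs [[ 0.43949005 -0.25642553]
 [ 0.4428413  -0.21374898]]
gripper pts 104
0.28 21 [ 0.43  -0.251  0.285] [ 0.449 -0.218  0.29 ]
7.0
```

View pics/s3.png

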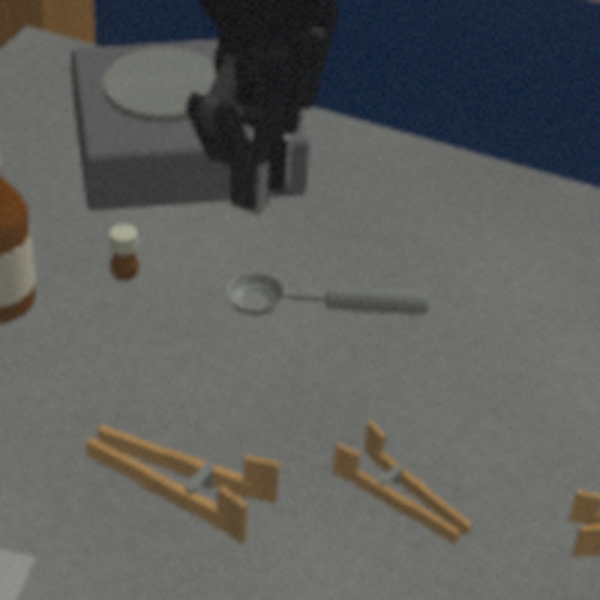

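Run:
```python
from h import *
p=np.load("side3.npy",allow_pickle=True).item(); f=240/np.tan(np.radians(p["fov_y"])/2)
def pr(X): c=p["R"]@np.array(X)+p["t"]; return ((c[:2]/c[2]*f+[p["cx"],p["cy"]]-[260,60])*3).round(0)
for z in(.25,.26,.27,.28,.29): print(z,"inner -y finger near/far",pr([.432,-.245,z]),pr([.454,-.245,z]),"+y finger -x side inner/",pr([.432,-.225,z]),pr([.432,-.215,z]))
print(read_clock(), read_finger_gap())
w=pts(p); k=(w[...,2]>.2)&(abs(w[...,0]-.443)<.06)&(abs(w[...,1]+.235)<.08)
g=w[k]; i=g[:,2].argsort()[:12]; print(g[i].round(3))
```

```text
0.25 inner -y finger near/far [278. 241.] [246. 231.] +y finger -x side inner/ [264. 259.] [257. 268.]
0.26 inner -y finger near/far [278. 228.] [246. 218.] +y finger -x side inner/ [264. 246.] [257. 255.]
0.27 inner -y finger near/far [279. 214.] [247. 204.] +y finger -x side inner/ [265. 232.] [258. 241.]
0.28 inner -y finger near/far [280. 201.] [247. 191.] +y finger -x side inner/ [266. 219.] [258. 228.]
0.29 inner -y finger near/far [281. 187.] [248. 177.] +y finger -x side inner/ [266. 205.] [259. 214.]
7.0 0.020032404520154548
[[ 0.433 -0.246  0.285]
 [ 0.444 -0.219  0.286]
 [ 0.437 -0.219  0.286]
 [ 0.439 -0.244  0.287]
 [ 0.437 -0.245  0.287]
 [ 0.448 -0.218  0.287]
 [ 0.435 -0.248  0.288]
 [ 0.442 -0.218  0.288]
 [ 0.437 -0.217  0.288]
 [ 0.433 -0.245  0.288]
 [ 0.434 -0.218  0.288]
 [ 0.436 -0.247  0.288]]
```

```bash
cat >> h.py <<'E'
def low(n="side"):
    p=camera(n); w=pts(p); t=np.array(read_ee_pos())
    k=(w[...,2]>t[2]-.03)&(abs(w[...,0]-t[0])<.06)&(abs(w[...,1]-t[1])<.08)&(w[...,2]<t[2]+.15)&(w[...,2]>.06)
    g=w[k]; g=g[g[:,2].argsort()]; print(n,"z lowest - tcp",(g[[0,3,8,15],2]-t[2]).round(4),"xy",g[:40,:2].min(0).round(3),g[:40,:2].max(0).round(3),"gap",round(read_finger_gap(),4)); return p
E
python3 - <<'E'
from h import *
move_gripper(0.0,30); low(); move_gripper(.085); p=low()
save("s4.png",cv2.resize(p["image"][60:260,260:460],None,fx=3,fy=3,interpolation=cv2.INTER_CUBIC))
print(read_clock())
E
```

```text
side z lowest - tcp [0.0354 0.0363 0.038  0.0411] xy [ 0.429 -0.239] [ 0.451 -0.222] gap 0.0001
side z lowest - tcp [0.0471 0.0488 0.0497 0.0505] xy [ 0.428 -0.281] [ 0.452 -0.184] gap 0.0851
8.2167
```

View pics/s4.png

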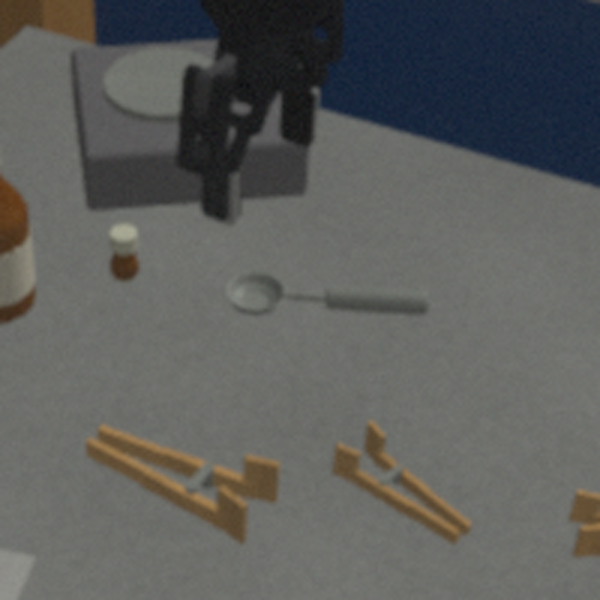

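The fingertips really sit about 35 mm above the reported TCP: 35 mm when shut, and 48 mm when open, which is the stated 13 mm swing on top. I'll compensate, descending in small steps while watching the force.

Run:
```python
from h import *
movel([.443,-.235,.03],speed=.12); low()
for z in(.005,-.010,-.018,-.025):
    try: movel([.443,-.235,z],speed=.05)
    except Exception as e: print("ERR",z,e); break
    F=np.array(read_force()); print(z,F.round(2),read_ee_pos()[2])
    if abs(F).max()>4: break
move_gripper(.02,60)
print("gap",read_finger_gap(),read_force(),read_clock())
p=camera("side"); np.save("s5.npy",p,allow_pickle=True)
save("s5.png",cv2.resize(p["image"][150:270,240:420],None,fx=4,fy=4,interpolation=cv2.INTER_CUBIC))
```

```text
side z lowest - tcp [0.0464 0.049  0.0512 0.0526] xy [ 0.427 -0.284] [ 0.453 -0.182] gap 0.085
0.005 [-0.38  0.04  0.18] 0.0048508976833032125
-0.01 [-0.55 -0.34 -0.45] -0.010326464354329143
-0.018 [-0.76 -0.22  0.81] -0.018315910281885006
-0.025 [ 0.22 -1.24  1.13] -0.025340048842818083
gap 0.023382739575107964 [-2.13534581  0.36784889 10.58024851] 12.5333
```

View pics/s5.png

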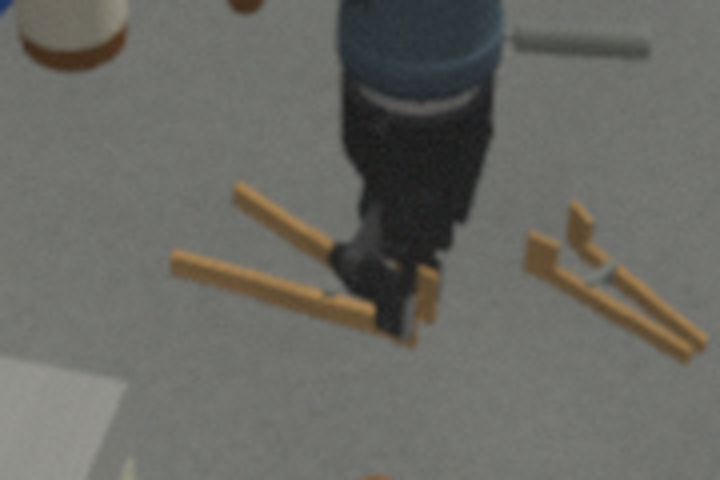

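Gripped with the jaws open. Next I'll lift, carry it towards a point over the heater, and measure the holder in the hand.

Run:
```python
from h import *
movel([.443,-.235,.0],speed=.06); print(read_force(),read_finger_gap())
movel([.443,-.235,.20],speed=.15); dwell(.2)
movep([.50,.0465,.20],q(12.6,1)); dwell(.2)
print("gap",read_finger_gap(),read_force(),read_ee_pos(),read_joints().__repr__(),read_clock())
ims=[]
for n in("top","side"):
    p=camera(n); np.save(n+"6.npy",p,allow_pickle=True); ims.append(p["image"][60:320,100:460])
    w=pts(p)
    d=trace(p,"holder_tabs")
    for e in d: print(n,e["conf"],e["extent"],np.nanmedian(w[e["mask"]],0).round(3))
save("s6.png",cv2.resize(np.hstack(ims),None,fx=1.1,fy=1.1))
```

```text
[ 0.0785143  -0.60977529  0.09211506] 0.023361530443405235
gap 0.02337589270346777 [ 0.306941   -0.05644961 -0.38733796] [0.50013816 0.04487359 0.19986705] array([ 0.55207959,  0.42588299, -0.91803306,  1.88003562,  0.39369266,
        1.02889113,  1.25640258]) 16.1417
top 0.82 [432.8, 349.8, 462.2, 386.2] [ 0.198 -0.342  0.013]
top 0.7 [419.7, 260.5, 456.7, 314.8] [ 0.37  -0.308  0.013]
side 0.76 [449.8, 225.3, 505.6, 241.7] [ 0.183 -0.345  0.01 ]
side 0.63 [150.1, 206.4, 247.3, 248.0] [0.574 0.066 0.237]
side 0.56 [371.1, 200.5, 415.8, 245.4] [ 0.353 -0.304  0.01 ]
```

View pics/s6.png

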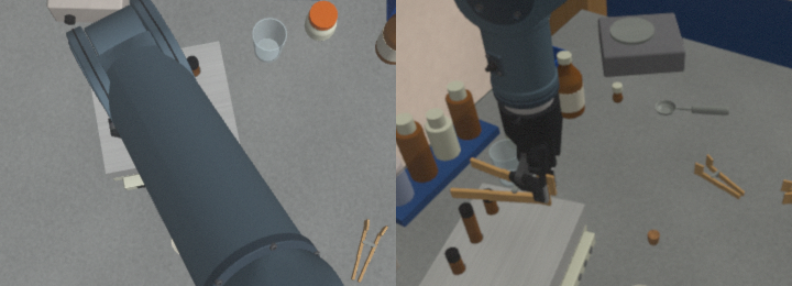

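Run:
```python
from h import *
p=np.load("side6.npy",allow_pickle=True).item(); w=pts(p)
im=p["image"].astype(int); wood=(im[...,0]-im[...,2]>45)
k=wood&(w[...,2]>.19)&(w[...,2]<.3)&(w[...,0]<.72)&(w[...,0]>.4)&(abs(w[...,1]-.06)<.12)
g=w[k]; t=np.array([.50014,.0449]); a=np.radians(12.6)
l=(g[:,:2]-t)@np.array([[np.cos(a),-np.sin(a)],[np.sin(a),np.cos(a)]])
print(len(g))
for x in np.arange(-.03,.16,.01):
    m=(l[:,0]>=x)&(l[:,0]<x+.01)
    for s in(1,-1):
        mm=m&(l[:,1]*s>0)
        if mm.sum()>3: print(round(x,3),s,mm.sum(),"y",np.percentile(l[mm,1],[10,50,90]).round(4),"z",np.percentile(g[mm,2],[5,50,95]).round(4))
```

```text
837
-0.02 1 6 y [0.0083 0.01   0.0124] z [0.2482 0.2568 0.2831]
-0.02 -1 20 y [-0.0089 -0.0077 -0.0063] z [0.2341 0.254  0.2635]
-0.01 -1 31 y [-0.0109 -0.0081 -0.0062] z [0.2315 0.2625 0.2653]
0.01 1 21 y [0.0105 0.0147 0.0161] z [0.2328 0.2385 0.2402]
0.02 1 53 y [0.0106 0.0158 0.0177] z [0.2302 0.2376 0.2408]
0.03 1 47 y [0.0127 0.0178 0.0195] z [0.2308 0.2379 0.2411]
0.04 1 39 y [0.0162 0.0196 0.0211] z [0.2332 0.2386 0.2414]
0.05 1 41 y [0.0159 0.0206 0.023 ] z [0.232  0.2388 0.2419]
0.06 1 41 y [0.0181 0.0227 0.0245] z [0.23   0.2386 0.2408]
0.06 -1 12 y [-0.0233 -0.02   -0.0175] z [0.2367 0.2396 0.2403]
0.07 1 47 y [0.0199 0.0244 0.0262] z [0.2297 0.2375 0.2407]
0.07 -1 36 y [-0.0245 -0.0193 -0.0178] z [0.2302 0.2387 0.2407]
0.08 1 52 y [0.0214 0.0254 0.027 ] z [0.2284 0.2375 0.2403]
0.08 -1 36 y [-0.0251 -0.0208 -0.0193] z [0.2305 0.2378 0.2411]
0.09 1 42 y [0.0237 0.0274 0.0288] z [0.2306 0.2377 0.2406]
0.09 -1 36 y [-0.0261 -0.0227 -0.0212] z [0.2291 0.238  0.2412]
0.1 1 54 y [0.0249 0.029  0.0305] z [0.2288 0.2377 0.2408]
0.1 -1 38 y [-0.029  -0.0255 -0.0239] z [0.2305 0.2381 0.2405]
0.11 1 45 y [0.0265 0.0313 0.0327] z [0.2285 0.2377 0.2407]
0.11 -1 34 y [-0.031  -0.0276 -0.0248] z [0.2314 0.2382 0.2406]
0.12 1 47 y [0.029  0.033  0.0345] z [0.2303 0.2372 0.2404]
0.12 -1 39 y [-0.0331 -0.029  -0.0273] z [0.2305 0.2382 0.2407]
0.13 1 14 y [0.0292 0.0326 0.0343] z [0.2326 0.2385 0.2396]
0.13 -1 6 y [-0.0362 -0.0314 -0.0303] z [0.2339 0.2385 0.2406]
```

The holder is level in the hand. Its underside is at TCP z + 0.0247, and it is centred with its tips 134 mm ahead. Next is the move over the tube and the lowering.

Run:
```python
from h import *
X,Y=.5357,.0545
movel([X,Y,.20],q(12.6,1),speed=.12); dwell(.2); print(read_ee_pos(),read_force())
F0=np.array(read_force())
movel([X,Y,.075],speed=.06); print(read_ee_pos(),np.array(read_force())-F0)
for z in(.065,.060,.058,.0565,.0555,.0545,.0535):
    movel([X,Y,z],speed=.03); dwell(.15); F=np.array(read_force())-F0; print(z,F.round(2),read_ee_pos()[2])
    if F[2]>2.5 or abs(F[:2]).max()>6: break
print(read_finger_gap(),read_clock())
p=camera("side"); np.save("s7.npy",p,allow_pickle=True)
save("s7.png",cv2.resize(p["image"][180:360,110:310],None,fx=3.2,fy=3.2,interpolation=cv2.INTER_CUBIC))
```

```text
[0.53502106 0.05423874 0.19996864] [ 0.81812594  0.48527665 -0.56909847]
[0.53588367 0.05449969 0.07522969] [-0.46803882 -0.26710743  0.47562992]
0.065 [-1.22 -0.45  0.05] 0.0651048791345191
0.06 [-0.11 -0.32  0.49] 0.06001277479892374
0.058 [-0.29 -0.46 -0.71] 0.05801613624050788
0.0565 [-0.42 -0.47 -0.61] 0.05651413213048432
0.0555 [-3.02 -1.34  7.78] 0.05614386730987089
0.023597251712004844 21.5333
```

View pics/s7.png

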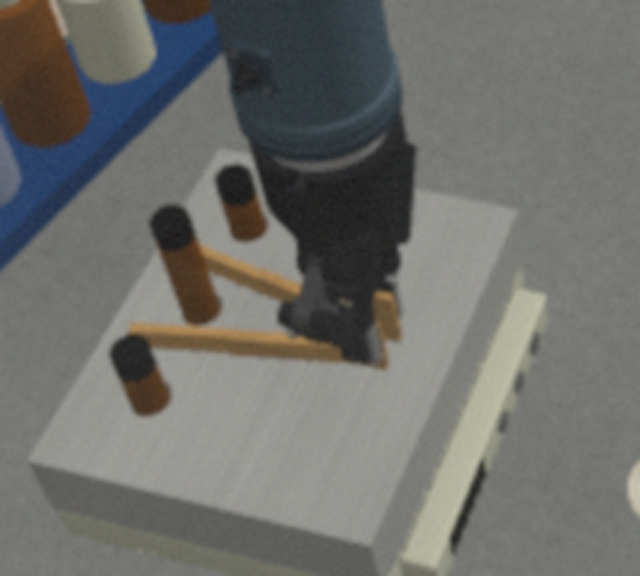

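The tall tube (crop (190,270)) is between the open jaws, and the holder has reached the heater top, with contact force. I'll release and retreat.

Run:
```python
from h import *
X,Y=.5357,.0545
movel([X,Y,.0562],speed=.03)
for g in(.030,.038,.046,.06,.085): move_gripper(g)
print(read_force(),read_finger_gap())
movel([X,Y,.20],speed=.12)
movep([.40,-.25,.25],q(-4,1)); dwell(.3)
print(read_clock())
a=np.radians(12.6);B=np.array([[np.cos(a),-np.sin(a)],[np.sin(a),np.cos(a)]])
ims=[]
for n in("top","side"):
    p=camera(n); w=pts(p); np.save(n+"8.npy",p,allow_pickle=True)
    ims.append(cv2.resize(p["image"][90:250,170:330] if n=="top" else p["image"][190:350,110:270],None,fx=2.4,fy=2.4,interpolation=cv2.INTER_CUBIC))
    near=(w[...,0]>.45)&(w[...,0]<.72)&(abs(w[...,1]-.06)<.1)
    t=w[near&(w[...,2]>.106)&(w[...,2]<.13)&(w[...,0]<.58)]
    _,l,m=cv2.kmeans(t[:,:2].astype(np.float32),2,None,(3,50,1e-6),5,cv2.KMEANS_PP_CENTERS)
    q_=w[near&(w[...,2]>.14)&(w[...,2]<.19)]; zt=np.percentile(q_[:,2],97); cap=q_[q_[:,2]>zt-.006].mean(0)
    d=m[0]-m[1]; d*=np.sign(d[1]); yaw=np.degrees(np.arctan2(-d[0],d[1])); b=np.radians(yaw); c=m.mean(0)
    v=cap[:2]-c; print(n,"tabs",m,"ztab",t[:,2].max(),"yaw",yaw,"sep",np.linalg.norm(d),"cap",cap,zt,"tube in holder",v@[np.cos(b),np.sin(b)],v@[-np.sin(b),np.cos(b)])
save("s8.png",np.hstack(ims)); print(read_clock())
```

```text
[-0.31520628  0.24545881 -0.85954753] 0.0850232517658878
26.1667
top tabs [[0.53270495 0.07252368]
 [0.5399236  0.0372669 ]] ztab 0.12600672992411066 yaw 11.571118 sep 0.035988186 cap [0.64369253 0.07858182 0.16072493] 0.16398028985766688 tube in holder 0.1099471241929989 0.0016667652054847507
side tabs [[0.5377623  0.03760368]
 [0.52938527 0.07319135]] ztab 0.12305371230207039 yaw 13.245776 sep 0.036560316 cap [0.64067093 0.07847348 0.15940728] 0.1614239040141254 tube in holder 0.1095353472642039 -0.0020769756825172745
26.2667
```

View pics/s8.png

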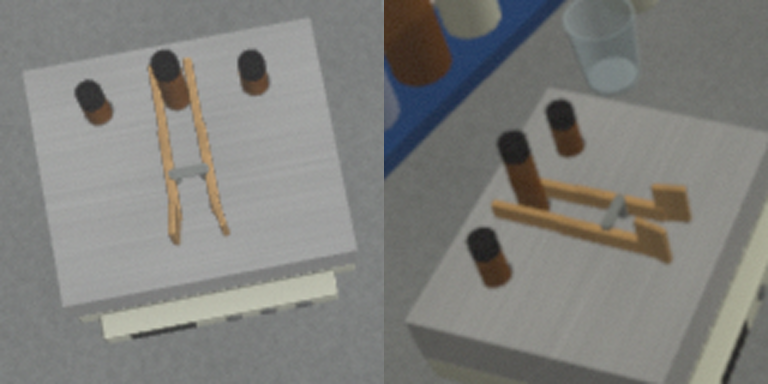

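The jaws are closed on the tall tube, the holder lies flat, and the tube is upright and unmoved. Handing in.

```bash
python3 -c "
from rig import *
print(close_job(),read_clock())"
```

```text
the job is handed in; nothing more can be done
the job is handed in; nothing more can be done
```

The largest holder now grips the tall middle tube. I squeezed it open by its tabs, lowered it around the tube onto the heater top, released it and backed the arm away. I handed the job in at about 26 s of the 43 s allowed; no verdict is reported.

**First grasp missed:** the fingers closed above the tabs without disturbing anything. In the cameras the fingertips sat about 35 mm higher than the reported TCP. I corrected for that using measurements and small force-checked steps, and the second grasp held.

**Last checks, from both cameras:**

| Check | Measured | Needed |
|---|---|---|
| Tube ahead of the tabs point | 110 mm | 85 to 132 mm |
| Tube off the midline | about 2 mm | under 12 mm |
| Tube top moved from its start | about 1 mm | under 20 mm |
| Tube raised | no visible rise | under 5 mm |

- **Jaws and fit:** the last picture shows the holder flat and the jaws ajar on the tube. The tabs stood about 36 mm apart, down from 42 mm at rest, which fits a gripped tube. I did not measure the jaw opening angle directly.
- **Disagreements:** the two cameras differ by about 3 mm in x, and they put the tube on opposite sides of the midline (+1.7 and −2.1 mm). The squeezed finger gap read 23 mm where the holder's stop should give 28 mm, though the jaws measured fully open.

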